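Put away the part-used tins, hold up the full one

TASK

Three identical closed tins of model weights stand on the board and only the heaviest is full. Pull the drawer of the small tin cabinet wide open, heft the tins, and set the two lighter ones down (not dropped) upright in the drawer, each in its own pocket of the insert; finish with the heaviest tin gripped and held up still and level, 15 cm or more above the board, without letting it go. Do not tip any tin over, and leave everything else on the board where it is.

Things in the scene. Friction and masses are not known exactly. Their poses are not given: they have to be found in the camera images.
- cabinet: small birch bench-top cabinet, fixed, 160 mm deep (x), 240 mm wide (y), 72 mm high, with one drawer; origin at the centre of its underside, its front face is at its own x = -80 mm and looks along its own -x. A tape roll 96 mm across and 25 mm high lies fixed on the back left of its top
- tin_drawer (a joint): the cabinet's drawer: 0 shut (as it starts, or up to 15 mm ajar), 0.125 m fully open, sliding along the cabinet's -x; needs about 1 N to start and 4 N per m/s more, stays where it is left. Inside are 29 mm high sides over a floor 16 mm above the board; its front panel reaches to 70 mm above the board
- handle (a point): middle of the drawer's steel bar handle, which lies along the cabinet's y, a round bar about 110 mm long and 11 mm thick with a post to the panel 42 mm either side of its middle, 44 mm above the board and 35 mm in front of the drawer's front panel; moves with the drawer, axes as the cabinet's
- pocket_1 (a point): centre of the floor of the insert's left pocket (seen from the robot), 16 mm above the board, axes as the cabinet's, moves with the drawer. Pocket 48x48 mm with walls 6 mm high, open above; pockets stand 64 mm apart along y; from its centre 60 mm are free to the drawer's front panel and 80 mm to its back wall; the outer pockets' centres are 37 mm from the drawer's sides
- pocket_2 (a point): centre of the floor of the insert's middle pocket (seen from the robot), 16 mm above the board, axes as the cabinet's, moves with the drawer. Pocket 48x48 mm with walls 6 mm high, open above; pockets stand 64 mm apart along y; from its centre 60 mm are free to the drawer's front panel and 80 mm to its back wall; the outer pockets' centres are 37 mm from the drawer's sides
- pocket_3 (a point): centre of the floor of the insert's right pocket (seen from the robot), 16 mm above the board, axes as the cabinet's, moves with the drawer. Pocket 48x48 mm with walls 6 mm high, open above; pockets stand 64 mm apart along y; from its centre 60 mm are free to the drawer's front panel and 80 mm to its back wall; the outer pockets' centres are 37 mm from the drawer's sides
- tin_1: closed round metal screw tin, 43 mm across its lid (lid 7 mm high, body below it 41 mm across) and 21 mm tall; origin at the centre of its underside, z up when upright. Outwardly identical to the other two; the heaviest of the three weighs at least 100 g more than the next (all weigh 60 to 400 g). Starts upright on the board
- tin_2: closed round metal screw tin, 43 mm across its lid (lid 7 mm high, body below it 41 mm across) and 21 mm tall; origin at the centre of its underside, z up when upright. Outwardly identical to the other two; the heaviest of the three weighs at least 100 g more than the next (all weigh 60 to 400 g). Starts upright on the board
- tin_3: closed round metal screw tin, 43 mm across its lid (lid 7 mm high, body below it 41 mm across) and 21 mm tall; origin at the centre of its underside, z up when upright. Outwardly identical to the other two; the heaviest of the three weighs at least 100 g more than the next (all weigh 60 to 400 g). Starts upright on the board
- chair: wooden doll's house chair, 36x36 mm, 50 mm tall, loose bystander; origin at the centre of its underside
- red_pot: paint pot with red band, 36 mm across, 42 mm tall, loose bystander; origin at the centre of its underside
- vase: green printed vase, 44 mm across, 70 mm tall, loose bystander; origin at the centre of its underside
- gear: orange printed gear, 42 mm across, 10 mm thick, lying flat, loose bystander; origin at the centre of its underside
- glue: glue stick with orange cap, 27 mm across, 92 mm tall, standing, loose bystander; origin at the centre of its underside
Mind the look-alikes: they are no part of the job. What is shaped like the tin_1 but blue is not meant.

How it is judged:
By the outcome, as a careful person would: the job done as asked, in the order asked, and still so for the second after the job is handed in, while the arm keeps its last pose, push and grip.
It also fails if it takes over 72 s, if anything falls off the work surface, if the arm or the gripper's body presses on something with over 40 N, if the wrist force passes 120 N, or if a joint passes its speed limit or range.

ROBOT

A 6-joint arm with a two-finger parallel gripper is mounted at the origin on a cart in front of the work surface, level with it; the furniture and walls round the work are solid. World frame = base frame: x ahead of the robot, y to its left, z up, the work surface at z = 0. Lengths are in m, angles in degrees, forces in N, time in s.
With the tool pointing down it reaches from about 0.3 to 0.75 m from the base axis. Payload 8.5 kg.
Tool frame: the origin (TCP) lies on the centre line of the jaws, within the pads' length; the fingertips stand 19 mm ahead of it and the grasp point (between the pads) is the TCP; z points along the fingers, x is the direction in which the jaws open and shut, and the axes are right-handed (so a half turn about z gives the same grasp; the last joint's range is limited). The gripper opens to 85 mm and grips with 20 to 120 N. Pads are 22 mm wide; open, the fingers measure 114 mm over their backs; the gripper's body (76 mm by 85 mm) begins 54 mm behind the grasp point. The pads swing forward as they close: fully open they stand 13 mm farther back than shut.
Start: joints at [64.67, 21.807, 74.336, -0, 83.858, -12.336], TCP at [0.124, 0.536, 0.25] pointing down, gripper open.
Joint ranges: [-178.18, 178.18], [-50.72, 133.34], [12.68, 142.11], [-81.47, 261.47], [9.98, 163.14], [-165.26, 165.26]. Speed limits (degrees/s): [136.94, 136.94, 180, 180, 180, 180].

INTERFACE

Orientations are given as a 3x3 rotation matrix whose columns are the frame's x, y, z axes.
In Python, from rig import env, cams, order gives the robot as it stands.
- The arm moves only by the tool step_arm, never from a script. Its argument "steps" is a list of rows, each an object with "xyz": the shift along the tool's x, y, z normalised to -1 to 1, where 1 is 0.04 m, a list of three; "turn": the turn, a rotation vector about the tool's x, y, z normalised to -1 to 1, where 1 is 0.08 rad, a list of three; "gripper": the gripper command: -1 is shut, 1 is fully open, values between are in proportion. A call has 1 to 20 rows; each row shifts and turns the commanded pose from where the row before left it, along the tool's axes as they then stand; what a row does not reach is not made up. A row lasts 1/12 s, in which the tool goes at most 41.7 mm and 7.16 degrees, less where a joint would pass 70% of its speed; a pose out of reach is approached as far as the arm can. A call with a number of a shift or a turn outside -1 to 1 is refused whole. A call with a gripper value outside its range is refused whole. The fingers move at their own pace and stop on an object; "squeeze" is the grip in N (left out, the last holds). Time passes only in rows, so rows that do not move let the fingers close. It gives the time, the measured TCP pose, the force and the opening at its end, in the units of the state.
- env.observe(): the state, without advancing time (a new reading comes with each control period).
- cams.get_image(name): name is "scene" or "side" or "wrist"; returns (picture, depth): 420x560x3 uint8, red, green, blue; 420x560 float32, m along the optical axis (not along the pixel's ray), 0 where there is no reading.
- cams.camera_info(name): a dict with "fx", "fy", "cx", "cy" (pixels), "extrinsics" (4x4, takes a point from camera to world coordinates). Camera axes: x right, y down, z forward; pixel columns grow to the right and rows downward; lengths in m; the calibration is good to about 2 mm. A picture is of the moment at which its call begins: read the wrist's pose just before it. camera_info takes no time and is no camera call; for the wrist camera it gives the pose at the moment of the call.
- order.close_job(): hands the job in, once; it reports no verdict.
The state is a dict: "time_s": time; "q": joint angles; "qvel": joint speeds; "joint_efforts": joint torques, N m; "position": TCP position; "tool_rot": TCP orientation; "ft_force": force on the tool from outside, world axes, zero at the start; "wrist_torque": the same for the moment, N m; "grip_width": finger opening in m.
Only numpy, scipy, OpenCV 4.12 (cv2) and the standard library are available. Lean on these libraries where they do the work, as an engineer would, in place of code of your own. Each camera call takes 0.05 s, during which the arm holds its last target. There are 200 camera calls.

## Working session

There is one attempt and no reset: what is moved stays moved. The work goes in short steps, Python scripts to look and compute and a tool call to move; the robot and the scene stay as the last step left them, time stands still between calls to the robot, and variables do not carry over. Pictures are saved under pics/ and viewed, about 8 in all and at most 12, crops included, and the job is handed in when it is done.

Besides the shell and the picture viewer there is one more tool, called after "Emit:" in YAML: its name, and indented under it one key for each argument. step_arm: Moves the arm, as the interface text tells. Scaled input: -1 to 1 covers 0.04 m each way for a shift and 0.08 rad each way for a turn. Its arguments: {"type":"object","properties":{"steps":{"type":"array"},"squeeze":{"type":"number"}},"required":["steps"]}

```bash
mkdir -p pics
cat > h.py <<'E'
import numpy as np, cv2
from rig import env,cams,order
def grab(n,f=None):
    i=cams.camera_info(n); p,d=cams.get_image(n)
    if f: cv2.imwrite('pics/'+f,p[:,:,::-1])
    return i,p,d
def pts(i,d):
    v,u=np.mgrid[:d.shape[0],:d.shape[1]]
    c=np.stack([(u-i['cx'])/i['fx']*d,(v-i['cy'])/i['fy']*d,d,np.ones_like(d)],-1)
    return (c@np.array(i['extrinsics']).T)[...,:3]
def ray(i,u,v,z):
    E=np.array(i['extrinsics']);r=E[:3,:3]@[(u-i['cx'])/i['fx'],(v-i['cy'])/i['fy'],1];o=E[:3,3]
    return o+r*(z-o[2])/r[2]
E
python3 - <<'E'
from h import *
s=env.observe();print({k:np.round(v,3).tolist() for k,v in s.items()})
for n in('scene','side'):
    i,p,d=grab(n,n+'0.png');np.savez(n+'0.npz',p=p,d=d,P=pts(i,d));print(n,np.round(i['extrinsics'],2).tolist(),i['fx'])
E
```

```text
{'time_s': 0.0, 'q': [64.67, 21.843, 74.383, -0.0, 83.858, -12.336], 'qvel': [0.011, 0.072, 0.131, 0.053, 0.001, -0.074], 'joint_efforts': [-0.004, -44.845, -23.128, -0.0, 0.005, 0.0], 'position': [0.124, 0.536, 0.25], 'tool_rot': [[0.225, 0.974, -0.001], [0.974, -0.225, -0.001], [-0.001, -0.0, -1.0]], 'ft_force': [-0.633, -0.454, 0.929], 'wrist_torque': [-0.009, 0.005, 0.01], 'grip_width': 0.086}
scene [[0.89, -0.23, 0.39, 0.05], [-0.45, -0.41, 0.79, -1.14], [-0.02, -0.88, -0.47, 0.7], [0.0, 0.0, 0.0, 1.0]] 478.9077694810488
side [[0.85, -0.32, 0.41, 0.09], [-0.52, -0.52, 0.68, -0.88], [0.0, -0.79, -0.61, 0.74], [0.0, 0.0, 0.0, 1.0]] 447.65678620020935
```

View pics/scene0.png

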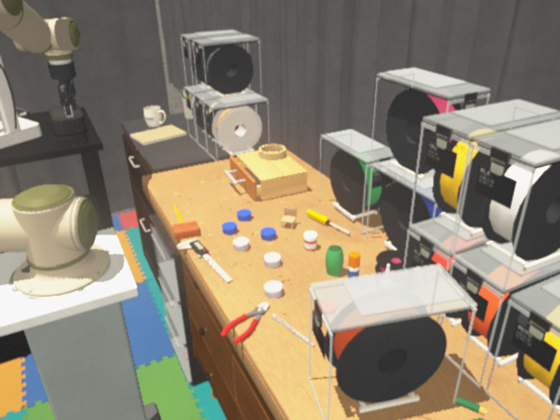

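View pics/side0.png

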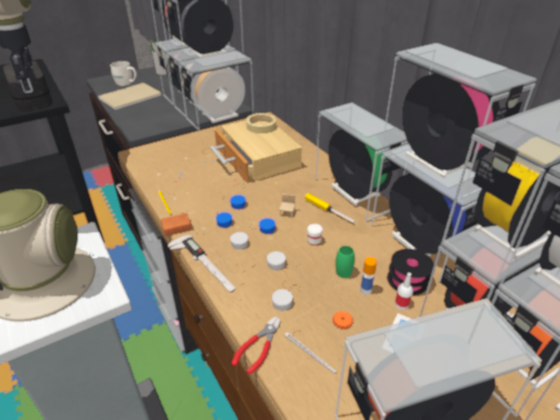

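The scene view shows three grey tins at about (241,243), (272,260), (273,289), and the side view shows them at (239,241), (276,261), (282,300). The blue look-alikes lie nearer the cabinet. The cabinet is at the back left, with its handle at about (222,157) in the side view.

Run:
```python
from h import *
i={n:cams.camera_info(n) for n in('scene','side')}
C={'scene':[(241,243),(272,260),(273,289)],'side':[(239,241),(276,261),(282,300)]}
for n in C:
    D=np.load(n+'0.npz');P=D['P'];p=D['p']
    for u,v in C[n]:
        W=np.s_[v-16:v+16,u-18:u+18];Q=P[W];m=(Q[...,2]>.017)&(Q[...,2]<.026)
        q=Q[m]; print(n,'tin',m.sum(),np.round([*((q.min(0)+q.max(0))/2)[:2],np.median(q[:,2])],4),np.round(np.ptp(q,0),3), np.round(cv2.minEnclosingCircle(q[:,:2].astype(np.float32)),4) if 0 else cv2.minEnclosingCircle(q[:,:2].astype(np.float32)))
    # cabinet top
    W=np.s_[100:200,190:320];Q=P[W].reshape(-1,3)
    m=(abs(Q[:,2]-.072)<.004)
    t=Q[m].astype(np.float32);r=cv2.minAreaRect(t[:,:2]*1000);print('top',m.sum(),r,cv2.boxPoints(r).tolist())
    m=(Q[:,2]>.087)&(Q[:,2]<.11);t=Q[m].astype(np.float32);print('tape',m.sum(),cv2.minEnclosingCircle(t[:,:2]*1000))
    # other raised things
    R=P[150:380,130:420];z=R[...,2];m=((z>.006)&(z<.12)&(R[...,0]>.15)&(R[...,0]<.8)).astype(np.uint8)
    k,l,st,ce=cv2.connectedComponentsWithStats(m)
    for j in range(1,k):
        if st[j,4]>30:
            q=R[l==j];print(n,(ce[j]+[130,150]).round(),np.round(q.min(0),3),np.round(q.max(0),3))
```

```text
scene tin 163 [ 0.4324 -0.0891  0.0197] [0.042 0.121 0.007] ((0.42331618070602417, -0.08906566351652145), 0.06064801663160324)
scene tin 137 [ 0.4728 -0.2284  0.0196] [0.042 0.043 0.006] ((0.4724588990211487, -0.22876910865306854), 0.022776059806346893)
scene tin 182 [ 0.423  -0.3373  0.0197] [0.042 0.044 0.006] ((0.4238045811653137, -0.3372533321380615), 0.022819887846708298)
top 1447 ((759.8352661132812, 451.15753173828125), (874.0399780273438, 351.3292541503906), 87.40040588378906) [[564.530029296875, 22.554718017578125], [915.4976806640625, 6.619842529296875], [955.1405029296875, 879.7603759765625], [604.1728515625, 895.6951904296875]]
tape 878 ((689.3734130859375, 450.209716796875), 443.34417724609375)
scene [267. 173.] [0.533 0.087 0.006] [0.764 0.349 0.098]
scene [319. 180.] [0.752 0.009 0.009] [0.758 0.019 0.117]
scene [349. 196.] [ 0.751 -0.242  0.006] [ 0.8   -0.005  0.12 ]
scene [395. 241.] [ 0.633 -0.526  0.007] [ 0.8   -0.256  0.12 ]
scene [289. 216.] [ 0.575 -0.102  0.006] [ 0.622 -0.05   0.05 ]
scene [244. 214.] [0.481 0.    0.006] [0.522 0.048 0.022]
scene [322. 219.]
[... 2512 characters left out ...]
 0.045]
side [239. 240.] [ 0.411 -0.142  0.006] [ 0.454 -0.1    0.025]
side [200. 257.] [ 0.28  -0.253  0.006] [ 0.357 -0.03   0.018]
side [344. 261.] [ 0.568 -0.355  0.007] [ 0.612 -0.312  0.072]
side [275. 260.] [ 0.452 -0.25   0.006] [ 0.495 -0.206  0.025]
side [368. 275.] [ 0.585 -0.415  0.006] [ 0.61  -0.388  0.095]
side [281. 299.] [ 0.403 -0.357  0.006] [ 0.446 -0.314  0.025]
side [342. 319.] [ 0.482 -0.462  0.006] [ 0.524 -0.421  0.014]
side [256. 338.] [ 0.266 -0.423  0.006] [ 0.395 -0.364  0.015]
side [291. 338.] [ 0.384 -0.449  0.006] [ 0.397 -0.409  0.011]
side [260. 358.] [ 0.283 -0.452  0.006] [ 0.352 -0.405  0.017]
side [327. 366.] [ 0.41  -0.529  0.006] [ 0.42  -0.492  0.009]
```

Run:
```python
from h import *
for n in('scene','side'):
    P=np.load(n+'0.npz')['P'].reshape(-1,3)
    m=(P[:,0]>.5)&(P[:,0]<.78)&(P[:,1]>.05)&(P[:,1]<.4)
    Q=P[m].astype(np.float32)
    t=Q[abs(Q[:,2]-.072)<.004];r=cv2.minAreaRect(t[:,:2]*1000);print(n,len(t),np.round(r[0],1),np.round(r[1],1),r[2],np.round(cv2.boxPoints(r)).tolist())
    t=Q[(Q[:,2]>.092)&(Q[:,2]<.105)];print('tape',len(t),cv2.minEnclosingCircle(t[:,:2]*1000))
    # handle: points ahead of front
    h=Q[(Q[:,2]>.035)&(Q[:,2]<.056)]
    c=cv2.fitLine;print('hand x hist',np.histogram(h[:,0],bins=np.arange(.5,.7,.01))[0])
    t=Q[(Q[:,2]>.02)&(Q[:,2]<.06)];hh=t[t[:,0]<np.percentile(t[:,0],25)];print(np.round(hh[::8],3).tolist()[:45])
```

```text
scene 1203 [669.  219.4] [249.8 189.3] 86.88973236083984 [[568.0, 100.0], [757.0, 90.0], [770.0, 339.0], [581.0, 349.0]]
tape 130 ((717.1979370117188, 268.35430908203125), 53.35054397583008)
hand x hist [  0   0   0  27  30  16  15 103  39  17  20  33  24  17  19  17  18  15
  18]
[[0.5730000138282776, 0.2680000066757202, 0.04699999839067459], [0.5580000281333923, 0.2669999897480011, 0.04699999839067459], [0.578000009059906, 0.22499999403953552, 0.05900000035762787], [0.5619999766349792, 0.2709999978542328, 0.04100000113248825], [0.5419999957084656, 0.2630000114440918, 0.04500000178813934], [0.5379999876022339, 0.2529999911785126, 0.04600000008940697], [0.5440000295639038, 0.2329999953508377, 0.04899999871850014], [0.5429999828338623, 0.22100000083446503, 0.05000000074505806], [0.5370000004768372, 0.21299999952316284, 0.050999999046325684], [0.5360000133514404, 0.22100000083446503, 0.04500000178813934], [0.574999988079071, 0.19699999690055847, 0.04500000178813934], [0.5770000219345093, 0.2290000021457672, 0.028999999165534973], [0.5350000262260437, 0.20200000703334808, 0.045000001788
[... 3079 characters left out ...]
0.5730000138282776, 0.1379999965429306, 0.04600000008940697], [0.5730000138282776, 0.1459999978542328, 0.039000000804662704], [0.574999988079071, 0.164000004529953, 0.02500000037252903], [0.5740000009536743, 0.10899999737739563, 0.05400000140070915], [0.5709999799728394, 0.10899999737739563, 0.052000001072883606], [0.5720000267028809, 0.11800000071525574, 0.04399999976158142], [0.5699999928474426, 0.11400000005960464, 0.0430000014603138], [0.5720000267028809, 0.11800000071525574, 0.03700000047683716], [0.5730000138282776, 0.10700000077486038, 0.039000000804662704], [0.5709999799728394, 0.1120000034570694, 0.029999999329447746], [0.5740000009536743, 0.10499999672174454, 0.026000000536441803]]
```

Emit:
step_arm:
  steps:
    - {"xyz":[0,0,0],"turn":[0,0,0.965],"gripper":-0.34}
    - {"xyz":[0,0,0],"turn":[0,0,0.965],"gripper":-0.34}
    - {"xyz":[0,0,0],"turn":[0,0,0.965],"gripper":-0.34}
    - {"xyz":[0,0,0],"turn":[0,0,0.965],"gripper":-0.34}
    - {"xyz":[0,0,0],"turn":[0,0,0.965],"gripper":-0.34}
    - {"xyz":[0,0,0],"turn":[0,0,0.965],"gripper":-0.34}
    - {"xyz":[0,0,0],"turn":[0,0,0.965],"gripper":-0.34}
    - {"xyz":[0,0,0],"turn":[0,0,0.965],"gripper":-0.34}
    - {"xyz":[0,0,0],"turn":[0,0,0.965],"gripper":-0.34}
    - {"xyz":[0,0,0],"turn":[0,0,0.965],"gripper":-0.34}
    - {"xyz":[0,0,0],"turn":[0,0,0.965],"gripper":-0.34}
    - {"xyz":[0,0,0],"turn":[0,0,0.965],"gripper":-0.34}
    - {"xyz":[0,0,0],"turn":[0,0,0.965],"gripper":-0.34}
    - {"xyz":[0,0,0],"turn":[0,0,0.965],"gripper":-0.34}
    - {"xyz":[0,0,0],"turn":[0,0,0.965],"gripper":-0.34}
    - {"xyz":[0,0,0],"turn":[0,0,0.965],"gripper":-0.34}
    - {"xyz":[0,0,0],"turn":[0,0,0.965],"gripper":-0.34}
    - {"xyz":[0,0,0],"turn":[0,0,0.965],"gripper":-0.34}

```text
time_s: 1.6
position: [0.1236, 0.5358, 0.25]
tool_rot: [[0.999, -0.049, -0.0], [-0.049, -0.999, -0.001], [-0.0, 0.001, -1.0]]
ft_force: [-0.0, 0.9, 0.2]
grip_width: 0.0284
```

Emit:
step_arm:
  steps:
    - {"xyz":[0.77,0.518,0.09],"turn":[0,0,0],"gripper":-0.34}
    - {"xyz":[0.77,0.518,0.09],"turn":[0,0,0],"gripper":-0.34}
    - {"xyz":[0.77,0.518,0.09],"turn":[0,0,0],"gripper":-0.34}
    - {"xyz":[0.77,0.518,0.09],"turn":[0,0,0],"gripper":-0.34}
    - {"xyz":[0.77,0.518,0.09],"turn":[0,0,0],"gripper":-0.34}
    - {"xyz":[0.77,0.518,0.09],"turn":[0,0,0],"gripper":-0.34}
    - {"xyz":[0.77,0.518,0.09],"turn":[0,0,0],"gripper":-0.34}
    - {"xyz":[0.77,0.518,0.09],"turn":[0,0,0],"gripper":-0.34}
    - {"xyz":[0.77,0.518,0.09],"turn":[0,0,0],"gripper":-0.34}
    - {"xyz":[0.77,0.518,0.09],"turn":[0,0,0],"gripper":-0.34}
    - {"xyz":[0.77,0.518,0.09],"turn":[0,0,0],"gripper":-0.34}
    - {"xyz":[0.77,0.518,0.09],"turn":[0,0,0],"gripper":-0.34}
    - {"xyz":[0.77,0.518,0.09],"turn":[0,0,0],"gripper":-0.34}
    - {"xyz":[0.77,0.518,0.09],"turn":[0,0,0],"gripper":-0.34}
    - {"xyz":[0,0,0],"turn":[0,0,0],"gripper":-0.34}
    - {"xyz":[0,0,0],"turn":[0,0,0],"gripper":-0.34}

```text
time_s: 2.93
position: [0.542, 0.2251, 0.1988]
tool_rot: [[0.999, -0.048, -0.002], [-0.048, -0.999, -0.0], [-0.002, 0.0, -1.0]]
ft_force: [-1.2, -0.2, 0.8]
grip_width: 0.0279
```

Run:
```python
from h import *
s=env.observe();print(np.round(s['position'],4),np.round(s['tool_rot'],3).tolist(),np.round(s['q'],1),s['time_s'])
i,p,d=grab('wrist','w1.png');P=pts(i,d);np.savez('w1.npz',P=P,p=p)
print(np.round(i['extrinsics'],2).tolist())
Q=P.reshape(-1,3)[d.ravel()>0]
t=Q[(Q[:,0]<.56)&(Q[:,0]>.48)&(Q[:,2]>.035)&(Q[:,2]<.055)&(Q[:,1]>.15)&(Q[:,1]<.3)]
print(len(t),np.round(t.min(0),4),np.round(t.max(0),4),[(round(y,3),np.round(t[abs(t[:,1]-y)<.005].mean(0),4)) for y in np.arange(.17,.29,.02)])
```

```text
[0.542  0.2251 0.1988] [[0.999, -0.048, -0.002], [-0.048, -0.999, -0.0], [-0.002, 0.0, -1.0]] [11.  27.8 73.1  0.  79.1 13.8] 2.9333
[[1.0, -0.05, -0.02, 0.55], [-0.05, -0.94, -0.33, 0.31], [-0.0, 0.33, -0.95, 0.32], [0.0, 0.0, 0.0, 1.0]]
1336 [0.5375 0.1744 0.0421] [0.56   0.2839 0.0505] [(np.float64(0.17), array([0.5425, 0.1746, 0.0456])), (np.float64(0.19), array([0.5477, 0.1893, 0.0466])), (np.float64(0.21), array([0.5441, 0.2099, 0.0471])), (np.float64(0.23), array([0.5461, 0.2297, 0.0471])), (np.float64(0.25), array([0.547 , 0.25  , 0.0473])), (np.float64(0.27), array([0.551 , 0.2704, 0.0471]))]
```

View pics/w1.png

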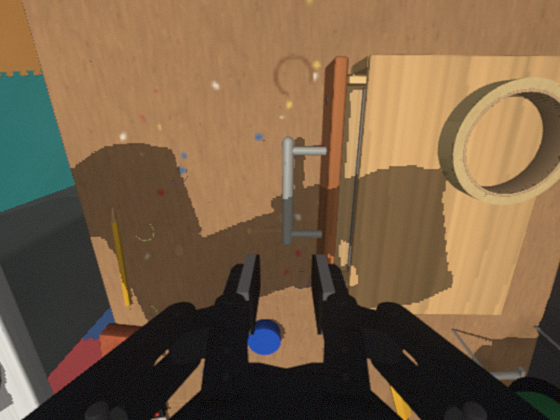

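The wrist view shows the bar handle from (290,140) to (288,243), with the panel at x≈335 px. The fingers are a few millimetres off the bar's middle line, so I'll correct that, go down and grip.

Emit:
step_arm:
  steps:
    - {"xyz":[0.05,-0.1,0.76],"turn":[0,0,0],"gripper":-0.34}
    - {"xyz":[0,0,0.76],"turn":[0,0,0],"gripper":-0.34}
    - {"xyz":[0,0,0.76],"turn":[0,0,0],"gripper":-0.34}
    - {"xyz":[0,0,0.76],"turn":[0,0,0],"gripper":-0.34}
    - {"xyz":[0,0,0.76],"turn":[0,0,0],"gripper":-0.34}
    - {"xyz":[0,0,0],"turn":[0,0,0],"gripper":-0.34}
    - {"xyz":[0,0,0],"turn":[0,0,0],"gripper":-1}
    - {"xyz":[0,0,0],"turn":[0,0,0],"gripper":-1}
    - {"xyz":[0,0,0],"turn":[0,0,0],"gripper":-1}
    - {"xyz":[0,0,0],"turn":[0,0,0],"gripper":-1}
  squeeze: 30

```text
time_s: 3.82
position: [0.5427, 0.2314, 0.0482]
tool_rot: [[0.999, -0.045, -0.0], [-0.045, -0.999, 0.001], [-0.0, -0.001, -1.0]]
ft_force: [-0.4, 6.0, -0.1]
grip_width: 0.0093
```

Emit:
step_arm:
  steps:
    - {"xyz":[-0.15,0,0],"turn":[0,0,0],"gripper":-1}
    - {"xyz":[-0.3,0,0],"turn":[0,0,0],"gripper":-1}
    - {"xyz":[-0.3,0,0],"turn":[0,0,0],"gripper":-1}
    - {"xyz":[-0.3,0,0],"turn":[0,0,0],"gripper":-1}
    - {"xyz":[-0.3,0,0],"turn":[0,0,0],"gripper":-1}
    - {"xyz":[-0.3,0,0],"turn":[0,0,0],"gripper":-1}
    - {"xyz":[-0.3,0,0],"turn":[0,0,0],"gripper":-1}
    - {"xyz":[-0.3,0,0],"turn":[0,0,0],"gripper":-1}
    - {"xyz":[-0.3,0,0],"turn":[0,0,0],"gripper":-1}
    - {"xyz":[-0.15,0,0],"turn":[0,0,0],"gripper":-1}
    - {"xyz":[0,0,0],"turn":[0,0,0],"gripper":-1}
    - {"xyz":[0,0,0],"turn":[0,0,0],"gripper":-1}

```text
time_s: 4.82
position: [0.4351, 0.2374, 0.0482]
tool_rot: [[0.999, -0.046, 0.001], [-0.046, -0.999, 0.004], [0.001, -0.004, -1.0]]
ft_force: [0.0, 16.3, -5.5]
grip_width: 0.0097
```

Emit:
step_arm:
  steps:
    - {"xyz":[-0.1,0,0],"turn":[0,0,0],"gripper":-1}
    - {"xyz":[-0.1,0,0],"turn":[0,0,0],"gripper":-1}
    - {"xyz":[0,0,0],"turn":[0,0,0],"gripper":-1}

```text
time_s: 5.07
position: [0.4336, 0.2375, 0.0485]
tool_rot: [[0.999, -0.046, 0.016], [-0.046, -0.999, 0.005], [0.016, -0.005, -1.0]]
ft_force: [25.4, 12.4, -24.0]
grip_width: 0.0097
```

The drawer hit its stop after about 109 mm, and the force rose to 25 N. I'll ease off, release and rise.

Emit:
step_arm:
  steps:
    - {"xyz":[0.15,0,0],"turn":[0,0,0],"gripper":-1}
    - {"xyz":[0,0,0],"turn":[0,0,0],"gripper":-0.4}
    - {"xyz":[0,0,0],"turn":[0,0,0],"gripper":-0.4}
    - {"xyz":[0,0,0],"turn":[0,0,0],"gripper":-0.4}
    - {"xyz":[0,0,-0.8],"turn":[0,0,0],"gripper":-0.4}
    - {"xyz":[0,0,-0.9],"turn":[0,0,0],"gripper":-0.4}
    - {"xyz":[0,0,-0.9],"turn":[0,0,0],"gripper":-0.4}
    - {"xyz":[0,0,-0.9],"turn":[0,0,0],"gripper":-0.4}
    - {"xyz":[0,0,0],"turn":[0,0,0],"gripper":-0.4}
    - {"xyz":[0,0,0],"turn":[0,0,0],"gripper":-0.4}

```text
time_s: 5.9
position: [0.4337, 0.2354, 0.1896]
tool_rot: [[0.999, -0.045, 0.004], [-0.045, -0.999, 0.001], [0.004, -0.001, -1.0]]
ft_force: [0.4, -0.2, -0.3]
grip_width: 0.0255
```

Run:
```python
from h import *
s=env.observe();print(np.round(s['position'],4),np.round(s['tool_rot'],3).tolist(),np.round(s['q'],1),s['time_s'],s['ft_force'])
i,p,d=grab('wrist','w2.png');P=pts(i,d);np.savez('w2.npz',P=P,p=p,d=d)
i,p,d=grab('side','s2.png');np.savez('s2.npz',P=pts(i,d),p=p,d=d)
```

```text
[0.4337 0.2354 0.1896] [[0.999, -0.045, 0.004], [-0.045, -0.999, 0.001], [0.004, -0.001, -1.0]] [14.7 19.4 89.1 -0.  71.3 17.3] 5.9 [ 0.37462791 -0.16534145 -0.26034522]
```

View pics/w2.png

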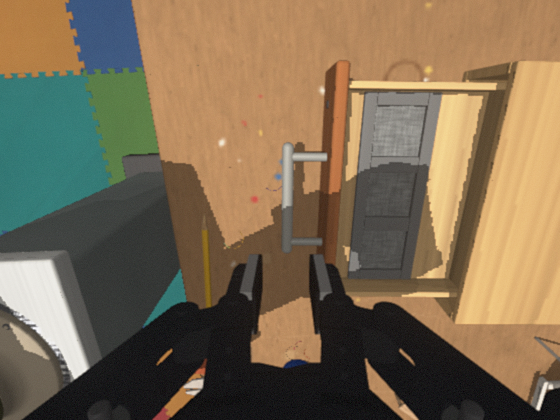

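View pics/s2.png

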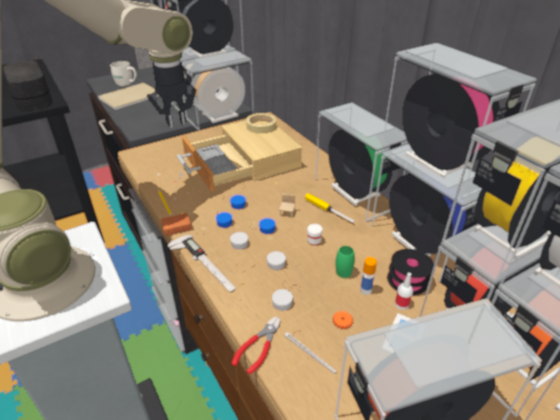

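The drawer is fully open. In the wrist view the grey three-pocket insert spans about (350–438, 93–278).

Run:
```python
from h import *
a=np.radians(-2.65);ex=np.array([np.cos(a),np.sin(a)]);ey=np.array([-ex[1],ex[0]])
for n in('w2','s2'):
    D=np.load(n+'.npz');P=D['P'].reshape(-1,3);p=D['p'].reshape(-1,3).astype(int)
    g=(np.ptp(p,1)<14)&(P[:,2]>.012)&(P[:,2]<.027)&(P[:,0]>.46)&(P[:,0]<.6)&(P[:,1]>.1)&(P[:,1]<.36)
    q=P[g];U=q[:,:2]@ex;V=q[:,:2]@ey
    print(n,g.sum(),'U',np.round(np.percentile(U,[.5,2,98,99.5]),4),'V',np.round(np.percentile(V,[.5,2,98,99.5]),4))
    hi=q[:,2]>.0205
    print(np.histogram(V[hi],bins=np.arange(.12,.38,.008)),np.histogram(U[hi],bins=np.arange(.44,.6,.006)))
    # panel, sides, bar
    b=P[(P[:,2]>.04)&(P[:,2]<.05)&(P[:,0]>.40)&(P[:,0]<.47)&(P[:,1]>.15)&(P[:,1]<.32)];b=b[b[:,:2]@ex<.44] if len(b) else b
    if len(b):print('bar V',np.round([(b[:,:2]@ey).min(),(b[:,:2]@ey).max()],4),'U',np.median(b[:,:2]@ex))
    s=P[(P[:,2]>.064)&(P[:,2]<.074)&(P[:,0]>.42)&(P[:,0]<.52)&(P[:,1]>.08)&(P[:,1]<.38)];print('panel U',np.round(np.percentile(s[:,:2]@ex,[2,98]),4),'V',np.round(np.percentile(s[:,:2]@ey,[1,99]),4))
```

```text
w2 12801 U [0.497  0.4983 0.5662 0.5675] V [0.1564 0.1604 0.3501 0.3527]
(array([  0,   0,   0,   0, 179, 225,  85,  96,  90,  93,  89, 137, 331,
       282, 108, 126, 120, 116, 119, 189, 414, 336, 129, 154, 143, 148,
       166, 248, 508,  64,   0,   0]), array([0.12 , 0.128, 0.136, 0.144, 0.152, 0.16 , 0.168, 0.176, 0.184,
       0.192, 0.2  , 0.208, 0.216, 0.224, 0.232, 0.24 , 0.248, 0.256,
       0.264, 0.272, 0.28 , 0.288, 0.296, 0.304, 0.312, 0.32 , 0.328,
       0.336, 0.344, 0.352, 0.36 , 0.368, 0.376])) (array([  0,   0,   0,   0,   0,   0,   0,   0,   0, 369, 808, 456, 218,
       218, 212, 227, 227, 227, 221, 513, 812, 187,   0,   0,   0,   0]), array([0.44 , 0.446, 0.452, 0.458, 0.464, 0.47 , 0.476, 0.482, 0.488,
       0.494, 0.5  , 0.506, 0.512, 0.518, 0.524, 0.53 , 0.536, 0.542,
       0.548, 0.554, 0.56 , 0.566, 0.572, 0.578, 0.584, 0.59 , 0.596]))
bar V [0.1997 0.3106] U 0.42681430656318853
panel U [0.4611 0.4722] V [0.204  0.3716]
s2 581 U [0.4964 0.4982 0.5625 0.5641] V [0.1919 0.2    0.3491 0.3517]
(array([ 0,  0,  0,  0,  0,  0,  0,  0,  4,  5, 10, 26, 23, 18, 12,  6,  9,
        5,  9, 22, 25, 14,  9,  5,  8,  8,  8, 21, 15,  1,  0,  0]), array([0.12 , 0.128, 0.136, 0.144, 0.152, 0.16 , 0.168, 0.176, 0.184,
       0.192, 0.2  , 0.208, 0.216, 0.224, 0.232, 0.24 , 0.248, 0.256,
       0.264, 0.272, 0.28 , 0.288, 0.296, 0.304, 0.312, 0.32 , 0.328,
       0.336, 0.344, 0.352, 0.36 , 0.368, 0.376])) (array([ 0,  0,  0,  0,  0,  0,  0,  0,  0, 29, 47, 14, 16, 17, 13, 12, 18,
       12, 19, 45, 21,  0,  0,  0,  0,  0]), array([0.44 , 0.446, 0.452, 0.458, 0.464, 0.47 , 0.476, 0.482, 0.488,
       0.494, 0.5  , 0.506, 0.512, 0.518, 0.524, 0.53 , 0.536, 0.542,
       0.548, 0.554, 0.56 , 0.566, 0.572, 0.578, 0.584, 0.59 , 0.596]))
bar V [0.1963 0.307 ] U 0.42325428245316804
panel U [0.457  0.4688] V [0.1332 0.3687]
```

Emit:
step_arm:
  steps:
    - {"xyz":[0.038,0.89,0],"turn":[0,0,0],"gripper":0.46}
    - {"xyz":[0.038,0.89,0],"turn":[0,0,0],"gripper":0.46}
    - {"xyz":[0.038,0.89,0],"turn":[0,0,0],"gripper":0.46}
    - {"xyz":[0.038,0.89,0],"turn":[0,0,0],"gripper":0.46}
    - {"xyz":[0.038,0.89,0],"turn":[0,0,0],"gripper":0.46}
    - {"xyz":[0.038,0.89,0],"turn":[0,0,0],"gripper":0.46}
    - {"xyz":[0.038,0.89,0],"turn":[0,0,0],"gripper":0.46}
    - {"xyz":[0.038,0.89,0],"turn":[0,0,0],"gripper":0.46}
    - {"xyz":[0.038,0.89,0],"turn":[0,0,0],"gripper":0.46}
    - {"xyz":[0.038,0.89,0],"turn":[0,0,0],"gripper":0.46}
    - {"xyz":[0,0,0],"turn":[0,0,0],"gripper":0.46}
    - {"xyz":[0,0,0],"turn":[0,0,0],"gripper":0.46}
    - {"xyz":[0,0,0],"turn":[0,0,0],"gripper":0.46}

```text
time_s: 7.08
position: [0.4318, -0.1204, 0.1869]
tool_rot: [[0.999, -0.046, -0.002], [-0.046, -0.999, 0.002], [-0.002, -0.001, -1.0]]
ft_force: [0.6, 0.7, 0.6]
grip_width: 0.0623
```

```bash
cat >> h.py <<'E'
def heft(n=8):
    F=[]
    for k in range(n):
        F.append(env.observe()['ft_force']); cams.get_image('wrist')
    F=np.array(F);s=env.observe();print('F',F.mean(0).round(3),F.std(0).round(3),'pos',np.round(s['position'],4),'R',np.round(s['tool_rot'],3).tolist(),'w',s['grip_width'],'t',s['time_s'],'q',np.round(s['q'],1))
def tins(i,p,d):
    P=pts(i,d);m=((P[...,2]>.016)&(P[...,2]<.026)&(P[...,1]>-.45)&(P[...,0]>.3)&(P[...,0]<.56)&(p.max(-1)>90)&(np.ptp(p.astype(int),axis=2)<35)).astype(np.uint8)
    k,l,st,ce=cv2.connectedComponentsWithStats(m)
    for j in range(1,k):
        if st[j,4]>250:
            c=np.argwhere(l==j)[:,::-1].astype(np.float32)
            q=P[l==j];e=cv2.minEnclosingCircle(q[:,:2].astype(np.float32));print(ce[j].round(),st[j,4],'circ',np.round(e[0],4),round(e[1],4),'mid',np.round((q.min(0)+q.max(0))/2,4),'z',np.median(q[:,2]).round(4))
E
python3 - <<'E'
from h import *
heft(); i,p,d=grab('wrist','w3.png');tins(i,p,d)
E
```

```text
F [ 0.122 -0.014 -0.059] [0.251 0.502 0.557] pos [ 0.4325 -0.1205  0.188 ] R [[0.999, -0.045, 0.0], [-0.045, -0.999, -0.0], [0.0, 0.0, -1.0]] w 0.06251837514209387 t 7.4833 q [-30.7  15.4  95.6  -0.   69.1 -28.2]
[287. 192.] 1324 circ [ 0.4357 -0.1189] 0.0218 mid [ 0.4357 -0.119   0.0192] z 0.0195
[326. 280.] 958 circ [ 0.4765 -0.2253] 0.0218 mid [ 0.4755 -0.2254  0.0187] z 0.0194
[287. 354.] 715 circ [ 0.4264 -0.3327] 0.0215 mid [ 0.4265 -0.3325  0.0188] z 0.0193
```

View pics/w3.png

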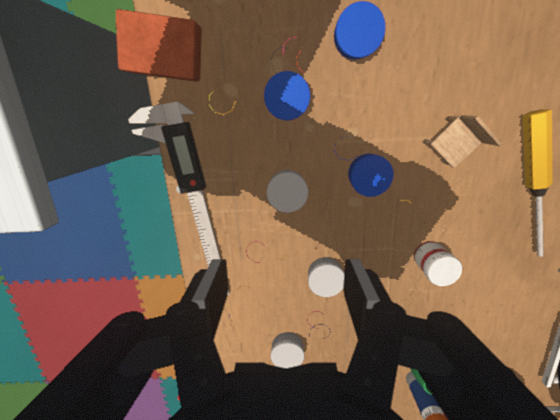

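The wrist view shows the first grey tin at (287,192), and nothing stands within the jaws' reach. Next I go down and grip it, then lift it 80 mm for weighing.

Emit:
step_arm:
  steps:
    - {"xyz":[0.04,0,0.8],"turn":[0,0,0],"gripper":0.46}
    - {"xyz":[0,0,0.9],"turn":[0,0,0],"gripper":0.46}
    - {"xyz":[0,0,0.9],"turn":[0,0,0],"gripper":0.46}
    - {"xyz":[0,0,0.9],"turn":[0,0,0],"gripper":0.46}
    - {"xyz":[0,0,0.5],"turn":[0,0,0],"gripper":0.46}
    - {"xyz":[0,0,0],"turn":[0,0,0],"gripper":0.46}
    - {"xyz":[0,0,0],"turn":[0,0,0],"gripper":-0.3}
    - {"xyz":[0,0,0],"turn":[0,0,0],"gripper":-0.3}
    - {"xyz":[0,0,0],"turn":[0,0,0],"gripper":-0.3}
    - {"xyz":[0,0,0],"turn":[0,0,0],"gripper":-0.3}
    - {"xyz":[0,0,0],"turn":[0,0,0],"gripper":-0.3}
    - {"xyz":[0,0,0],"turn":[0,0,0],"gripper":-0.3}
  squeeze: 40

```text
time_s: 8.53
position: [0.4348, -0.1214, 0.0292]
tool_rot: [[0.999, -0.046, 0.003], [-0.046, -0.999, -0.002], [0.003, 0.001, -1.0]]
ft_force: [-0.6, 0.8, 8.4]
grip_width: 0.041
```

Emit:
step_arm:
  steps:
    - {"xyz":[0,0,-0.3],"turn":[0,0,0],"gripper":-0.3}
    - {"xyz":[0,0,-0.5],"turn":[0,0,0],"gripper":-0.3}
    - {"xyz":[0,0,-0.7],"turn":[0,0,0],"gripper":-0.3}
    - {"xyz":[0,0,-0.5],"turn":[0,0,0],"gripper":-0.3}
    - {"xyz":[0,0,0],"turn":[0,0,0],"gripper":-0.3}
    - {"xyz":[0,0,0],"turn":[0,0,0],"gripper":-0.3}
    - {"xyz":[0,0,0],"turn":[0,0,0],"gripper":-0.3}

```text
time_s: 9.12
position: [0.4336, -0.1208, 0.1075]
tool_rot: [[0.999, -0.046, -0.001], [-0.046, -0.999, 0.0], [-0.001, -0.0, -1.0]]
ft_force: [-1.1, 0.3, -0.2]
grip_width: 0.0408
```

Run:
```python
from h import *
heft(12); i,p,d=grab('wrist','w4.png');tins(i,p,d)
```

```text
F [ 0.032  0.168 -0.526] [0.505 0.504 0.488] pos [ 0.434  -0.121   0.1079] R [[0.999, -0.046, -0.0], [-0.046, -0.999, 0.0], [-0.0, -0.0, -1.0]] w 0.040530754721465174 t 9.7167 q [-30.7  22.1 101.9  -0.   56.  -28.1]
[324. 332.] 553 circ [ 0.4706 -0.226 ] 0.0211 mid [ 0.4656 -0.226   0.0187] z 0.0194
```

View pics/w4.png

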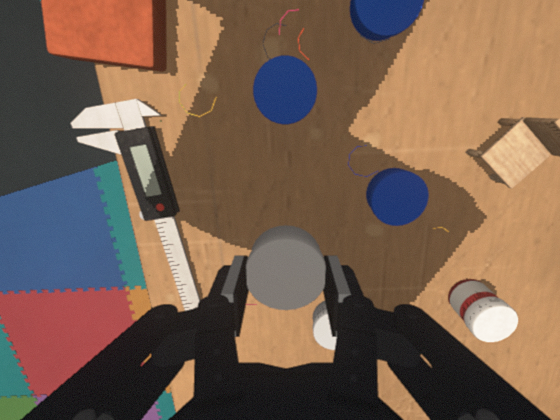

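The tin is held level between the pads at (285,267). Hefted force is about 0.5 N, so it's one of the light ones: the heaviest must weigh at least 160 g, or 1.57 N. I'll measure where it sits in the jaws, then carry it above the left pocket.

Emit:
step_arm:
  steps:
    - {"xyz":[0.1,-0.4,-0.2],"turn":[0,0,0],"gripper":-0.3}
    - {"xyz":[0.2,-0.87,-0.2],"turn":[0,0,0],"gripper":-0.3}
    - {"xyz":[0.2,-0.87,-0.2],"turn":[0,0,0],"gripper":-0.3}
    - {"xyz":[0.2,-0.87,-0.2],"turn":[0,0,0],"gripper":-0.3}
    - {"xyz":[0.2,-0.87,-0.2],"turn":[0,0,0],"gripper":-0.3}
    - {"xyz":[0.2,-0.87,-0.2],"turn":[0,0,0],"gripper":-0.3}
    - {"xyz":[0.2,-0.87,0],"turn":[0,0,0],"gripper":-0.3}
    - {"xyz":[0.2,-0.87,0],"turn":[0,0,0],"gripper":-0.3}
    - {"xyz":[0.2,-0.87,0],"turn":[0,0,0],"gripper":-0.3}
    - {"xyz":[0.2,-0.87,0],"turn":[0,0,0],"gripper":-0.3}
    - {"xyz":[0.2,-0.87,0],"turn":[0,0,0],"gripper":-0.3}
    - {"xyz":[0.2,-0.87,0],"turn":[0,0,0],"gripper":-0.3}
    - {"xyz":[0,-0.49,0],"turn":[0,0,0],"gripper":-0.3}
    - {"xyz":[0,0,0],"turn":[0,0,0],"gripper":-0.3}
    - {"xyz":[0,0,0],"turn":[0,0,0],"gripper":-0.3}
    - {"xyz":[0,0,0],"turn":[0,0,0],"gripper":-0.3}

```text
time_s: 11.1
position: [0.5448, 0.292, 0.1557]
tool_rot: [[0.999, -0.046, -0.001], [-0.046, -0.999, -0.001], [-0.001, 0.001, -1.0]]
ft_force: [-0.5, -0.7, -1.0]
grip_width: 0.0405
```

```bash
cat >> h.py <<'E'
A=np.radians(-2.65);ex=np.array([np.cos(A),np.sin(A)]);ey=np.array([-ex[1],ex[0]])
def fit(name):
    s=env.observe();pos=np.array(s['position']);print('tcp',pos.round(4),'U,V',(pos[:2]@ex).round(4),(pos[:2]@ey).round(4),s['grip_width'],s['time_s'])
    i,p,d=grab('wrist',name);P=pts(i,d)
    g=(np.ptp(p.astype(int),axis=2)<16)&(p.max(-1)>60)
    t=P[g&(abs(P[...,0]-pos[0])<.03)&(abs(P[...,1]-pos[1])<.03)&(P[...,2]<pos[2]+.004)&(P[...,2]>pos[2]-.016)]
    if len(t):
        z=np.median(t[:,2]);t=t[abs(t[:,2]-z)<.003];e=cv2.minEnclosingCircle(t[:,:2].astype(np.float32));c=np.array(e[0])
        f=np.linalg.lstsq(np.c_[t[:,:2]-c,np.ones(len(t))],t[:,2],rcond=None)[0]
        print('tin top',len(t),c.round(4),round(e[1],4),'z',z.round(4),'tilt',f[:2].round(3),'U,V off',((c-pos[:2])@ex).round(4),((c-pos[:2])@ey).round(4))
    q=P[(np.ptp(p.astype(int),axis=2)<16)&(P[...,2]>.012)&(P[...,2]<.027)&(P[...,0]>.46)&(P[...,0]<.6)&(P[...,1]>.1)&(P[...,1]<.37)]
    U=q[:,:2]@ex;V=q[:,:2]@ey;hi=q[:,2]>.0205
    print('insert U',np.percentile(U,[1,99]).round(4),'V',np.percentile(V,[1,99]).round(4))
    for c in(.2235,.2875):
        k=hi&(abs(V-c)<.012)&(abs(U-.532)<.018)
        if k.sum()>20:
            h,b=np.histogram(V[k],bins=np.arange(c-.012,c+.0121,.002));print('ridge',h,'from',b[0].round(4))
    return i,p,d,P
E
python3 - <<'E'
from h import *
fit('w5.png')
E
```

```text
tcp [0.5448 0.292  0.1557] U,V 0.5307 0.3169 0.040548009760227606 11.1
tin top 4676 [0.5464 0.2991] 0.0269 z 0.1458 tilt [-0.002 -0.007] U,V off 0.0013 0.0072
insert U [0.4982 0.5679] V [0.1569 0.3491]
```

View pics/w5.png

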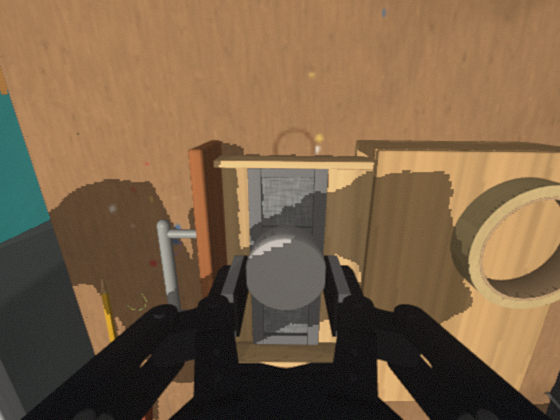

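The held tin is at about (286,269), level over the insert, and the left pocket is partly visible at x 262–313, y from 178. I'll check the offsets with rays.

Run:
```python
from h import *
p=cv2.imread('pics/w5.png');i=cams.camera_info('wrist')
g=cv2.cvtColor(p,cv2.COLOR_BGR2GRAY)
m=((g>70)&(np.ptp(p.astype(int),axis=2)<18)).astype(np.uint8);m[:225]=0;m[:, :240]=0;m[:,332:]=0
for v in(250,260,270,280,290,300):print(v,g[v,238:336:4])
r=lambda u,v,z:(lambda w:(w[:2]@ex,w[:2]@ey))(ray(i,u,v,z))
for z in(.1455,.147):print('tin c',np.round(r(286,269.5,z),4),'edges',np.round(r(247,269,z),4),np.round(r(325,269,z),4),np.round(r(286,308,z),4))
print('rows v=200',g[200,240:335])
print('col u=290',g[155:240,290])
for u in(250,262,313,327):print(u,np.round(r(u,200,.022),4),np.round(r(u,200,.016),4))
for v in(168,178):print(v,np.round(r(290,v,.022),4))
c=cv2.resize(p[150:320,220:350],None,fx=4.5,fy=3.5,interpolation=cv2.INTER_CUBIC);cv2.imwrite('pics/w5c.png',cv2.convertScaleAbs(c,alpha=1.6))
```

```text
250 [ 94  93  97  72 133 192 187 181 169 104 104 104 104 102 104 104 100 104
 105 105  81  68 101 107 113]
260 [ 82  56  41 103 104 102 105 105 104 107 105 103 104 105 105 105 104 106
 104 105 101 101  21  73  76]
270 [ 73  19  75 106 105 104 102 103 107 103 104 105 106 103 107 103 107 106
 107 105 104 104  30  25  75]
280 [ 21  28  54  99  99 103 101 100 103 104 102 102 103 102 103 104 103 104
 106 102 104 106  17  29  49]
290 [ 28  13  21 100 104 104 103 103 102 102  99 102 102 103 102 106 103 102
 103 103 105  87  26  14  29]
300 [ 23  19  56  88  63  92 105 101 103 104 102 100  99 103 102 104 103 104
 100  74  69 106  22  18  29]
tin c [0.5326 0.3222] edges [0.5125 0.3225] [0.5527 0.3225] [0.5326 0.2984]
tin c [0.5326 0.3231] edges [0.5127 0.3234] [0.5525 0.3233] [0.5326 0.2996]
rows v=200 [174 175 178 177 177 172 167 161 138 127 129 131 129 129 128 128 126 128
 128 127 115  75  84 103 122 123 126 123 130 138 141 138 136 139 138 136
 134 138 137 133 129 127 129 128 128 127 131 136 139 140 141 132 128 127
 138 142 136 129 132 140 126  88  77  73  73  77  77  80  78  78  78  77
  74  66  65  67  70  70  73  68  72  67  68  68  66  68  82 104 110 111
 109 111 108 108 108]
col u=290 [ 87  79  87  95  91 100 145 192 200 203 203 203 197 149 126 126 127 127
 127 126 122 125 122 136 142 140 134 124 124 133 135 135 135 128 119 116
 130 132 135 142 139 135 133 136 137 141 144 144 139 135 119  84  70  70
  66  70  70  70  71  75  71  72  70  74  76  72  69  72  76  78  74  76
  80  79  80  83  81  84  88  94 102 107 122 130 155]
250 [0.5    0.3211] [0.4992 0.3192]
262 [0.511  0.3211] [0.5105 0.3192]
313 [0.5576 0.3211] [0.5582 0.3192]
327 [0.5704 0.3211] [0.5713 0.3192]
168 [0.5364 0.3507]
178 [0.5365 0.3417]
```

View pics/w5c.png

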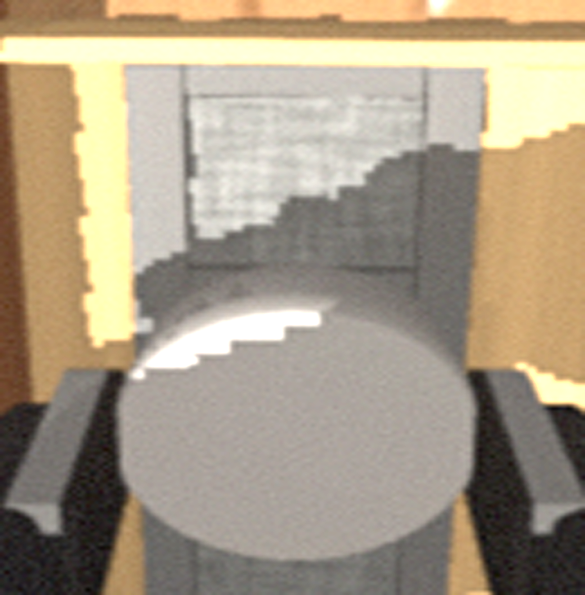

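By wrist-camera rays the pocket centre is about U .534, V .319, and the tin about U .5326, V .320. So I shift +1.2 mm in U and lower it slowly.

Emit:
step_arm:
  steps:
    - {"xyz":[0.03,0,0.7],"turn":[0,0,0],"gripper":-0.3}
    - {"xyz":[0,0,0.8],"turn":[0,0,0],"gripper":-0.3}
    - {"xyz":[0,0,0.6],"turn":[0,0,0],"gripper":-0.3}
    - {"xyz":[0,0,0.3],"turn":[0,0,0],"gripper":-0.3}
    - {"xyz":[0,0,0.2],"turn":[0,0,0],"gripper":-0.3}
    - {"xyz":[0,0,0],"turn":[0,0,0],"gripper":-0.3}
    - {"xyz":[0,0,0],"turn":[0,0,0],"gripper":-0.3}

```text
time_s: 11.73
position: [0.5467, 0.2922, 0.0526]
tool_rot: [[0.999, -0.046, 0.001], [-0.046, -0.999, 0.0], [0.001, -0.0, -1.0]]
ft_force: [0.0, -0.7, -1.4]
grip_width: 0.0407
```

Emit:
step_arm:
  steps:
    - {"xyz":[0,0,0.06],"turn":[0,0,0],"gripper":-0.3}
    - {"xyz":[0,0,0.05],"turn":[0,0,0],"gripper":-0.3}
    - {"xyz":[0,0,0],"turn":[0,0,0],"gripper":-0.3}

```text
time_s: 11.98
position: [0.5463, 0.2927, 0.0479]
tool_rot: [[0.999, -0.046, 0.001], [-0.046, -0.999, 0.0], [0.001, -0.0, -1.0]]
ft_force: [-0.5, 0.1, 0.1]
grip_width: 0.0404
```

Emit:
step_arm:
  steps:
    - {"xyz":[0,0,0.04],"turn":[0,0,0],"gripper":-0.3}
    - {"xyz":[0,0,0],"turn":[0,0,0],"gripper":-0.3}

```text
time_s: 12.15
position: [0.5462, 0.2927, 0.046]
tool_rot: [[0.999, -0.045, 0.0], [-0.045, -0.999, 0.0], [0.0, -0.0, -1.0]]
ft_force: [-0.4, -0.3, -1.3]
grip_width: 0.0409
```

Emit:
step_arm:
  steps:
    - {"xyz":[0,0,0.03],"turn":[0,0,0],"gripper":-0.3}
    - {"xyz":[0,0,0],"turn":[0,0,0],"gripper":-0.3}

```text
time_s: 12.32
position: [0.5466, 0.2928, 0.0453]
tool_rot: [[0.999, -0.046, 0.001], [-0.046, -0.999, 0.0], [0.001, -0.0, -1.0]]
ft_force: [-1.0, -0.9, 3.2]
grip_width: 0.0408
```

Contact came at z = .045, which is where the pocket floor should be. Releasing and rising.

Emit:
step_arm:
  steps:
    - {"xyz":[0,0,0],"turn":[0,0,0],"gripper":0.1}
    - {"xyz":[0,0,0],"turn":[0,0,0],"gripper":0.3}
    - {"xyz":[0,0,0],"turn":[0,0,0],"gripper":0.4}
    - {"xyz":[0,0,0],"turn":[0,0,0],"gripper":0.4}
    - {"xyz":[0,0,-0.5],"turn":[0,0,0],"gripper":0.4}
    - {"xyz":[0,0,-0.8],"turn":[0,0,0],"gripper":0.4}
    - {"xyz":[0,0,-0.8],"turn":[0,0,0],"gripper":0.4}
    - {"xyz":[0,0,-0.8],"turn":[0,0,0],"gripper":0.4}
    - {"xyz":[0,0,-0.5],"turn":[0,0,0],"gripper":0.4}
    - {"xyz":[0,0,0],"turn":[0,0,0],"gripper":0.4}
    - {"xyz":[0,0,0],"turn":[0,0,0],"gripper":0.4}

```text
time_s: 13.23
position: [0.5464, 0.2928, 0.1815]
tool_rot: [[0.999, -0.046, 0.002], [-0.046, -0.999, 0.001], [0.002, -0.001, -1.0]]
ft_force: [-0.7, 0.0, -0.4]
grip_width: 0.0595
```

Run:
```python
from h import *
i,p,d,P=fit('w6.png')
g=(np.ptp(p.astype(int),axis=2)<18)&(P[...,2]>.031)&(P[...,2]<.042)&(P[...,0]>.5)&(P[...,0]<.6)&(P[...,1]>.25)&(P[...,1]<.33)
q=P[g];e=cv2.minEnclosingCircle(q[:,:2].astype(np.float32));c=np.array(e[0]);f=np.linalg.lstsq(np.c_[q[:,:2]-c,np.ones(len(q))],q[:,2],rcond=None)[0]
print('placed',len(q),'z',np.median(q[:,2]),'r',e[1],'UV',c@ex,c@ey,'tilt',f[:2])
```

```text
tcp [0.5464 0.2928 0.1815] U,V 0.5323 0.3177 0.05948646077109783 13.2333
tin top 9 [0.5167 0.3059] 0.0007 z 0.1791 tilt [-0.447 -2.062] U,V off -0.0303 0.0117
insert U [0.4986 0.568 ] V [0.1571 0.3488]
ridge [ 0  2 37 28 30 31 34 40 23 15  0  0] from 0.2115
ridge [ 0 21 41 38 32 55 44 40 41 12  0  0] from 0.2755
placed 974 z 0.0354054930046066 r 0.021934697404503822 UV 0.5338703646126545 0.32014846445623796 tilt [ 0.00292222 -0.01280377]
```

View pics/w6.png

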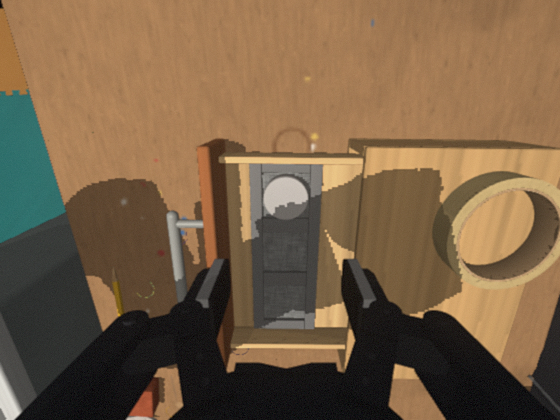

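The tin sits flat in the left pocket (centre at (287,198), top at z≈.036, radius 22 mm). On to the second tin.

Emit:
step_arm:
  steps:
    - {"xyz":[-0.08,0.87,0],"turn":[0,0,0],"gripper":0.46}
    - {"xyz":[-0.08,0.87,0],"turn":[0,0,0],"gripper":0.46}
    - {"xyz":[-0.08,0.87,0],"turn":[0,0,0],"gripper":0.46}
    - {"xyz":[-0.08,0.87,0],"turn":[0,0,0],"gripper":0.46}
    - {"xyz":[-0.08,0.87,0],"turn":[0,0,0],"gripper":0.46}
    - {"xyz":[-0.08,0.87,0],"turn":[0,0,0],"gripper":0.46}
    - {"xyz":[-0.08,0.87,0],"turn":[0,0,0],"gripper":0.46}
    - {"xyz":[-0.08,0.87,0],"turn":[0,0,0],"gripper":0.46}
    - {"xyz":[-0.08,0.87,0],"turn":[0,0,0],"gripper":0.46}
    - {"xyz":[-0.08,0.87,0],"turn":[0,0,0],"gripper":0.46}
    - {"xyz":[-0.08,0.87,0],"turn":[0,0,0],"gripper":0.46}
    - {"xyz":[-0.08,0.87,0],"turn":[0,0,0],"gripper":0.46}
    - {"xyz":[-0.08,0.87,0],"turn":[0,0,0],"gripper":0.46}
    - {"xyz":[-0.08,0.87,0],"turn":[0,0,0],"gripper":0.46}
    - {"xyz":[-0.08,0.87,0],"turn":[0,0,0],"gripper":0.46}
    - {"xyz":[0,0,0],"turn":[0,0,0],"gripper":0.46}
    - {"xyz":[0,0,0],"turn":[0,0,0],"gripper":0.46}
    - {"xyz":[0,0,0],"turn":[0,0,0],"gripper":0.46}

```text
time_s: 14.78
position: [0.474, -0.2259, 0.1795]
tool_rot: [[0.999, -0.046, -0.002], [-0.046, -0.999, 0.002], [-0.002, -0.002, -1.0]]
ft_force: [0.8, 0.7, 0.6]
grip_width: 0.0623
```

Run:
```python
from h import *
heft(10); i,p,d=grab('wrist');tins(i,p,d)
```

```text
F [ 0.062 -0.136  0.032] [0.516 0.576 0.456] pos [ 0.4746 -0.2263  0.1808] R [[0.999, -0.045, 0.0], [-0.045, -0.999, -0.0], [0.0, 0.0, -1.0]] w 0.06227090038834203 t 15.2833 q [-38.4  23.   84.8   0.   72.2 -35.8]
[286. 195.] 1370 circ [ 0.4769 -0.226 ] 0.0217 mid [ 0.4767 -0.2259  0.0188] z 0.0194
[246. 288.] 988 circ [ 0.4265 -0.3337] 0.0217 mid [ 0.4271 -0.3335  0.0186] z 0.0193
```

Emit:
step_arm:
  steps:
    - {"xyz":[0,0.03,0.8],"turn":[0,0,0],"gripper":0.46}
    - {"xyz":[0,0,0.9],"turn":[0,0,0],"gripper":0.46}
    - {"xyz":[0,0,0.9],"turn":[0,0,0],"gripper":0.46}
    - {"xyz":[0,0,0.8],"turn":[0,0,0],"gripper":0.46}
    - {"xyz":[0,0,0.4],"turn":[0,0,0],"gripper":0.46}
    - {"xyz":[0,0,0],"turn":[0,0,0],"gripper":0.46}
    - {"xyz":[0,0,0],"turn":[0,0,0],"gripper":-0.3}
    - {"xyz":[0,0,0],"turn":[0,0,0],"gripper":-0.3}
    - {"xyz":[0,0,0],"turn":[0,0,0],"gripper":-0.3}
    - {"xyz":[0,0,0],"turn":[0,0,0],"gripper":-0.3}
    - {"xyz":[0,0,0],"turn":[0,0,0],"gripper":-0.3}
    - {"xyz":[0,0,0],"turn":[0,0,0],"gripper":-0.3}

```text
time_s: 16.33
position: [0.475, -0.2282, 0.0301]
tool_rot: [[0.999, -0.046, 0.002], [-0.046, -0.999, -0.002], [0.002, 0.002, -1.0]]
ft_force: [-0.6, 0.3, 7.3]
grip_width: 0.0406
```

Emit:
step_arm:
  steps:
    - {"xyz":[0,0,-0.3],"turn":[0,0,0],"gripper":-0.3}
    - {"xyz":[0,0,-0.6],"turn":[0,0,0],"gripper":-0.3}
    - {"xyz":[0,0,-0.8],"turn":[0,0,0],"gripper":-0.3}
    - {"xyz":[0,0,-0.6],"turn":[0,0,0],"gripper":-0.3}
    - {"xyz":[0,0,-0.3],"turn":[0,0,0],"gripper":-0.3}
    - {"xyz":[0,0,0],"turn":[0,0,0],"gripper":-0.3}
    - {"xyz":[0,0,0],"turn":[0,0,0],"gripper":-0.3}
    - {"xyz":[0,0,0],"turn":[0,0,0],"gripper":-0.3}

```text
time_s: 17.0
position: [0.4738, -0.2273, 0.1316]
tool_rot: [[0.999, -0.046, -0.002], [-0.046, -0.999, 0.001], [-0.002, -0.001, -1.0]]
ft_force: [0.9, -0.5, -4.5]
grip_width: 0.0404
```

Run:
```python
from h import *
heft(12)
```

```text
F [ 0.265 -0.124 -3.434] [0.431 0.388 0.593] pos [ 0.4744 -0.2278  0.1327] R [[0.999, -0.046, -0.0], [-0.046, -0.999, 0.0], [-0.0, -0.0, -1.0]] w 0.040698382015269 t 17.6 q [-38.5  26.3  88.5  -0.   65.2 -35.9]
```

The second tin weighs about 3.4 N (350 g). It goes back down gently so I can heft the third.

Emit:
step_arm:
  steps:
    - {"xyz":[0,0,0.6],"turn":[0,0,0],"gripper":-0.3}
    - {"xyz":[0,0,0.8],"turn":[0,0,0],"gripper":-0.3}
    - {"xyz":[0,0,0.6],"turn":[0,0,0],"gripper":-0.3}
    - {"xyz":[0,0,0.3],"turn":[0,0,0],"gripper":-0.3}
    - {"xyz":[0,0,0.1],"turn":[0,0,0],"gripper":-0.3}
    - {"xyz":[0,0,0.06],"turn":[0,0,0],"gripper":-0.3}
    - {"xyz":[0,0,0.05],"turn":[0,0,0],"gripper":-0.3}
    - {"xyz":[0,0,0.03],"turn":[0,0,0],"gripper":-0.3}
    - {"xyz":[0,0,0],"turn":[0,0,0],"gripper":-0.3}
    - {"xyz":[0,0,0],"turn":[0,0,0],"gripper":-0.3}

```text
time_s: 18.43
position: [0.4747, -0.2279, 0.0318]
tool_rot: [[0.999, -0.046, 0.001], [-0.046, -0.999, -0.001], [0.001, 0.001, -1.0]]
ft_force: [-0.1, -0.5, -3.0]
grip_width: 0.0409
```

Emit:
step_arm:
  steps:
    - {"xyz":[0,0,0.04],"turn":[0,0,0],"gripper":-0.3}
    - {"xyz":[0,0,0.02],"turn":[0,0,0],"gripper":-0.3}
    - {"xyz":[0,0,0],"turn":[0,0,0],"gripper":-0.3}

```text
time_s: 18.68
position: [0.4748, -0.228, 0.0301]
tool_rot: [[0.999, -0.045, 0.001], [-0.045, -0.999, -0.001], [0.002, 0.001, -1.0]]
ft_force: [-2.6, 0.7, 9.2]
grip_width: 0.0406
```

Emit:
step_arm:
  steps:
    - {"xyz":[0,0,0],"turn":[0,0,0],"gripper":0.1}
    - {"xyz":[0,0,0],"turn":[0,0,0],"gripper":0.3}
    - {"xyz":[0,0,0],"turn":[0,0,0],"gripper":0.46}
    - {"xyz":[0,0,0],"turn":[0,0,0],"gripper":0.46}
    - {"xyz":[0,0,-0.5],"turn":[0,0,0],"gripper":0.46}
    - {"xyz":[0,0,-0.9],"turn":[0,0,0],"gripper":0.46}
    - {"xyz":[0,0,-0.9],"turn":[0,0,0],"gripper":0.46}
    - {"xyz":[0,0,-0.9],"turn":[0,0,0],"gripper":0.46}
    - {"xyz":[-0.28,0.69,0],"turn":[0,0,0],"gripper":0.46}
    - {"xyz":[-0.28,0.69,0],"turn":[0,0,0],"gripper":0.46}
    - {"xyz":[-0.28,0.69,0],"turn":[0,0,0],"gripper":0.46}
    - {"xyz":[-0.28,0.69,0],"turn":[0,0,0],"gripper":0.46}
    - {"xyz":[0,0,0],"turn":[0,0,0],"gripper":0.46}
    - {"xyz":[0,0,0],"turn":[0,0,0],"gripper":0.46}
    - {"xyz":[0,0,0],"turn":[0,0,0],"gripper":0.46}

```text
time_s: 19.93
position: [0.4247, -0.3355, 0.1566]
tool_rot: [[0.999, -0.046, -0.0], [-0.046, -0.999, 0.001], [-0.0, -0.001, -1.0]]
ft_force: [0.8, -1.0, 0.3]
grip_width: 0.0622
```

Run:
```python
from h import *
heft(2); i,p,d=grab('wrist');tins(i,p,d)
i,p,d=grab('side');tins(i,p,d)
```

```text
F [ 0.903 -0.384  0.531] [0.093 0.618 0.272] pos [ 0.425  -0.335   0.1567] R [[0.999, -0.044, -0.0], [-0.044, -0.999, 0.0], [-0.0, -0.0, -1.0]] w 0.06260308822814101 t 20.0333 q [-50.8  25.9  84.3   0.   69.8 -48.2]
[341.  72.] 2397 circ [ 0.4765 -0.226 ] 0.0216 mid [ 0.4765 -0.2257  0.0195] z 0.0196
[285. 202.] 1593 circ [ 0.4265 -0.3344] 0.0217 mid [ 0.4267 -0.3344  0.0189] z 0.0195
[213. 162.] 320 circ [0.5329 0.2481] 0.0831 mid [0.5323 0.2481 0.021 ] z 0.0205
[282. 298.] 273 circ [ 0.4241 -0.3367] 0.0224 mid [ 0.4241 -0.3371  0.0203] z 0.0208
```

Emit:
step_arm:
  steps:
    - {"xyz":[0,0.02,0.7],"turn":[0,0,0],"gripper":0.46}
    - {"xyz":[0,0,0.9],"turn":[0,0,0],"gripper":0.46}
    - {"xyz":[0,0,0.9],"turn":[0,0,0],"gripper":0.46}
    - {"xyz":[0,0,0.5],"turn":[0,0,0],"gripper":0.46}
    - {"xyz":[0,0,0.2],"turn":[0,0,0],"gripper":0.46}
    - {"xyz":[0,0,0],"turn":[0,0,0],"gripper":0.46}
    - {"xyz":[0,0,0],"turn":[0,0,0],"gripper":-0.3}
    - {"xyz":[0,0,0],"turn":[0,0,0],"gripper":-0.3}
    - {"xyz":[0,0,0],"turn":[0,0,0],"gripper":-0.3}
    - {"xyz":[0,0,0],"turn":[0,0,0],"gripper":-0.3}
    - {"xyz":[0,0,0],"turn":[0,0,0],"gripper":-0.3}
    - {"xyz":[0,0,0],"turn":[0,0,0],"gripper":-0.3}

```text
time_s: 21.13
position: [0.4253, -0.3374, 0.0305]
tool_rot: [[0.999, -0.045, 0.002], [-0.045, -0.999, -0.003], [0.002, 0.002, -1.0]]
ft_force: [0.6, 1.9, 6.5]
grip_width: 0.0405
```

Emit:
step_arm:
  steps:
    - {"xyz":[0,0,-0.3],"turn":[0,0,0],"gripper":-0.3}
    - {"xyz":[0,0,-0.6],"turn":[0,0,0],"gripper":-0.3}
    - {"xyz":[0,0,-0.8],"turn":[0,0,0],"gripper":-0.3}
    - {"xyz":[0,0,-0.8],"turn":[0,0,0],"gripper":-0.3}
    - {"xyz":[0,0,-0.6],"turn":[0,0,0],"gripper":-0.3}
    - {"xyz":[0,0,0],"turn":[0,0,0],"gripper":-0.3}
    - {"xyz":[0,0,0],"turn":[0,0,0],"gripper":-0.3}
    - {"xyz":[0,0,0],"turn":[0,0,0],"gripper":-0.3}

```text
time_s: 21.8
position: [0.4242, -0.3364, 0.1522]
tool_rot: [[0.999, -0.046, -0.001], [-0.046, -0.999, 0.001], [-0.001, -0.001, -1.0]]
ft_force: [-0.2, -0.3, -1.8]
grip_width: 0.0404
```

Run:
```python
from h import *
heft(12)
```

```text
F [ 0.043  0.092 -1.734] [0.44  0.403 0.709] pos [ 0.4246 -0.3368  0.1527] R [[0.999, -0.046, -0.0], [-0.046, -0.999, 0.0], [-0.0, -0.0, -1.0]] w 0.04089010214319694 t 22.4 q [-50.9  26.2  84.5   0.   69.2 -48.3]
```

The third tin is about 1.7 N, so the second is the heaviest (0.5, 3.4 and 1.7 N). I'll carry the third to the right pocket.

Emit:
step_arm:
  steps:
    - {"xyz":[0.15,-0.5,0],"turn":[0,0,0],"gripper":-0.3}
    - {"xyz":[0.154,-0.85,0],"turn":[0,0,0],"gripper":-0.3}
    - {"xyz":[0.154,-0.85,0],"turn":[0,0,0],"gripper":-0.3}
    - {"xyz":[0.154,-0.85,0],"turn":[0,0,0],"gripper":-0.3}
    - {"xyz":[0.154,-0.85,0],"turn":[0,0,0],"gripper":-0.3}
    - {"xyz":[0.154,-0.85,0],"turn":[0,0,0],"gripper":-0.3}
    - {"xyz":[0.154,-0.85,0],"turn":[0,0,0],"gripper":-0.3}
    - {"xyz":[0.154,-0.85,0],"turn":[0,0,0],"gripper":-0.3}
    - {"xyz":[0.154,-0.85,0],"turn":[0,0,0],"gripper":-0.3}
    - {"xyz":[0.154,-0.85,0],"turn":[0,0,0],"gripper":-0.3}
    - {"xyz":[0.154,-0.85,0],"turn":[0,0,0],"gripper":-0.3}
    - {"xyz":[0.154,-0.85,0],"turn":[0,0,0],"gripper":-0.3}
    - {"xyz":[0.154,-0.85,0],"turn":[0,0,0],"gripper":-0.3}
    - {"xyz":[0.154,-0.85,0],"turn":[0,0,0],"gripper":-0.3}
    - {"xyz":[0.154,-0.85,0],"turn":[0,0,0],"gripper":-0.3}
    - {"xyz":[0,-0.25,0],"turn":[0,0,0],"gripper":-0.3}
    - {"xyz":[0,0,0],"turn":[0,0,0],"gripper":-0.3}
    - {"xyz":[0,0,0],"turn":[0,0,0],"gripper":-0.3}
    - {"xyz":[0,0,0],"turn":[0,0,0],"gripper":-0.3}

```text
time_s: 23.98
position: [0.5397, 0.1635, 0.1527]
tool_rot: [[0.999, -0.046, -0.0], [-0.046, -0.999, -0.0], [-0.0, 0.0, -1.0]]
ft_force: [0.3, -0.2, -1.3]
grip_width: 0.0406
```

Run:
```python
from h import *
fit('w7.png')
p=cv2.imread('pics/w7.png');c=cv2.resize(p[120:330,200:370],None,fx=4,fy=2.8,interpolation=cv2.INTER_CUBIC);cv2.imwrite('pics/w7c.png',cv2.convertScaleAbs(c,alpha=1.6))
```

```text
tcp [0.5397 0.1635 0.1527] U,V 0.5315 0.1883 0.040555832032168025 23.9833
tin top 4729 [0.5415 0.1722] 0.027 z 0.1415 tilt [-0.003 -0.003] U,V off 0.0014 0.0087
insert U [0.4986 0.5682] V [0.1633 0.3469]
ridge [ 0 23 71 69 52 63 74 69 65 22  0  0] from 0.2115
ridge [  0  63  61  97 102  58 102  99  76  24   0   0] from 0.2755
```

View pics/w7c.png

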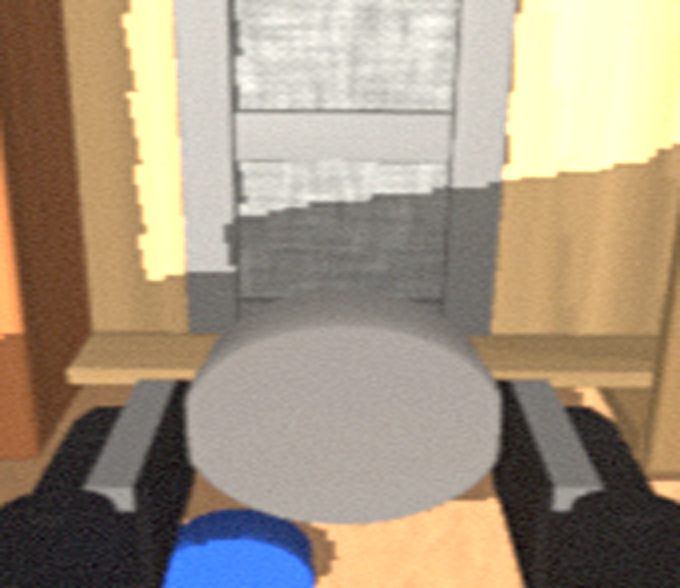

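The crop shows the tin level above the right pocket. The pocket's edges sit where they did for the first tin, to within 1 mm, so I lower it the same way.

Emit:
step_arm:
  steps:
    - {"xyz":[0,0,0.7],"turn":[0,0,0],"gripper":-0.3}
    - {"xyz":[0,0,0.8],"turn":[0,0,0],"gripper":-0.3}
    - {"xyz":[0,0,0.5],"turn":[0,0,0],"gripper":-0.3}
    - {"xyz":[0,0,0.3],"turn":[0,0,0],"gripper":-0.3}
    - {"xyz":[0,0,0.2],"turn":[0,0,0],"gripper":-0.3}
    - {"xyz":[0,0,0.05],"turn":[0,0,0],"gripper":-0.3}
    - {"xyz":[0,0,0],"turn":[0,0,0],"gripper":-0.3}
    - {"xyz":[0,0,0],"turn":[0,0,0],"gripper":-0.3}

```text
time_s: 24.7
position: [0.5403, 0.1642, 0.0516]
tool_rot: [[0.999, -0.046, 0.002], [-0.046, -0.999, 0.0], [0.002, -0.0, -1.0]]
ft_force: [0.0, 0.2, -2.2]
grip_width: 0.0409
```

Emit:
step_arm:
  steps:
    - {"xyz":[0,0,0.05],"turn":[0,0,0],"gripper":-0.3}
    - {"xyz":[0,0,0],"turn":[0,0,0],"gripper":-0.3}

```text
time_s: 24.87
position: [0.54, 0.1644, 0.0492]
tool_rot: [[0.999, -0.046, 0.001], [-0.046, -0.999, 0.0], [0.001, -0.0, -1.0]]
ft_force: [-0.1, -0.2, -1.7]
grip_width: 0.0407
```

Emit:
step_arm:
  steps:
    - {"xyz":[0,0,0.05],"turn":[0,0,0],"gripper":-0.3}
    - {"xyz":[0,0,0],"turn":[0,0,0],"gripper":-0.3}

```text
time_s: 25.03
position: [0.5397, 0.1645, 0.0467]
tool_rot: [[0.999, -0.046, 0.0], [-0.046, -0.999, 0.0], [0.0, -0.0, -1.0]]
ft_force: [0.1, -0.5, -2.3]
grip_width: 0.0409
```

Emit:
step_arm:
  steps:
    - {"xyz":[0,0,0.03],"turn":[0,0,0],"gripper":-0.3}
    - {"xyz":[0,0,0],"turn":[0,0,0],"gripper":-0.3}

```text
time_s: 25.2
position: [0.5406, 0.1645, 0.0465]
tool_rot: [[0.999, -0.045, 0.002], [-0.045, -0.999, 0.0], [0.002, -0.0, -1.0]]
ft_force: [-0.7, -0.3, 5.6]
grip_width: 0.0407
```

Emit:
step_arm:
  steps:
    - {"xyz":[0,0,0],"turn":[0,0,0],"gripper":0.1}
    - {"xyz":[0,0,0],"turn":[0,0,0],"gripper":0.3}
    - {"xyz":[0,0,0],"turn":[0,0,0],"gripper":0.4}
    - {"xyz":[0,0,0],"turn":[0,0,0],"gripper":0.4}
    - {"xyz":[0,0,-0.5],"turn":[0,0,0],"gripper":0.4}
    - {"xyz":[0,0,-0.8],"turn":[0,0,0],"gripper":0.4}
    - {"xyz":[0,0,-0.8],"turn":[0,0,0],"gripper":0.4}
    - {"xyz":[0,0,-0.8],"turn":[0,0,0],"gripper":0.4}
    - {"xyz":[0,0,-0.5],"turn":[0,0,0],"gripper":0.4}
    - {"xyz":[0,0,0],"turn":[0,0,0],"gripper":0.4}
    - {"xyz":[0,0,0],"turn":[0,0,0],"gripper":0.4}

```text
time_s: 26.12
position: [0.54, 0.1645, 0.1822]
tool_rot: [[0.999, -0.046, 0.002], [-0.046, -0.999, 0.0], [0.002, -0.0, -1.0]]
ft_force: [-1.3, -0.5, -1.1]
grip_width: 0.0597
```

```bash
cat >> h.py <<'E'
def placed(n):
    i,p,d=grab(n);P=pts(i,d)
    for c in([.546,.293],[.540,.165]):
        g=(np.ptp(p.astype(int),axis=2)<18)&(abs(P[...,2]-.0365)<.005)&(np.hypot(P[...,0]-c[0],P[...,1]-c[1])<.03)
        q=P[g]
        if len(q)<30: print(n,'few');continue
        e=cv2.minEnclosingCircle(q[:,:2].astype(np.float32));k=np.array(e[0]);f=np.linalg.lstsq(np.c_[q[:,:2]-k,np.ones(len(q))],q[:,2],rcond=None)[0]
        print(n,'placed',len(q),'z',np.median(q[:,2]).round(4),'r',round(e[1],4),'UV',(k@ex).round(4),(k@ey).round(4),'tilt',f[:2].round(3))
E
python3 - <<'E'
from h import *
placed('wrist');placed('side');print(env.observe()['position'])
E
```

```text
wrist placed 1420 z 0.0355 r 0.0217 UV 0.5348 0.3199 tilt [0.002 0.003]
wrist placed 1326 z 0.0355 r 0.0218 UV 0.5339 0.1923 tilt [-0.001 -0.005]
side placed 86 z 0.0361 r 0.0238 UV 0.5297 0.3152 tilt [0.032 0.015]
side placed 100 z 0.0365 r 0.0229 UV 0.5299 0.1902 tilt [0.008 0.007]
[0.53925739 0.16440943 0.18034066]
```

Both tins are flat in their pockets: tops at z≈.036, no tilt, 128 mm apart. Now the heaviest.

Emit:
step_arm:
  steps:
    - {"xyz":[-0.098,0.823,0],"turn":[0,0,0],"gripper":0.46}
    - {"xyz":[-0.098,0.823,0],"turn":[0,0,0],"gripper":0.46}
    - {"xyz":[-0.098,0.823,0],"turn":[0,0,0],"gripper":0.46}
    - {"xyz":[-0.098,0.823,0],"turn":[0,0,0],"gripper":0.46}
    - {"xyz":[-0.098,0.823,0],"turn":[0,0,0],"gripper":0.46}
    - {"xyz":[-0.098,0.823,0],"turn":[0,0,0],"gripper":0.46}
    - {"xyz":[-0.098,0.823,0],"turn":[0,0,0],"gripper":0.46}
    - {"xyz":[-0.098,0.823,0],"turn":[0,0,0],"gripper":0.46}
    - {"xyz":[-0.098,0.823,0],"turn":[0,0,0],"gripper":0.46}
    - {"xyz":[-0.098,0.823,0],"turn":[0,0,0],"gripper":0.46}
    - {"xyz":[-0.098,0.823,0],"turn":[0,0,0],"gripper":0.46}
    - {"xyz":[-0.098,0.823,0],"turn":[0,0,0],"gripper":0.46}
    - {"xyz":[0,0,0],"turn":[0,0,0],"gripper":0.46}
    - {"xyz":[0,0,0],"turn":[0,0,0],"gripper":0.46}
    - {"xyz":[0,0,0],"turn":[0,0,0],"gripper":0.46}

```text
time_s: 27.47
position: [0.4745, -0.2274, 0.1805]
tool_rot: [[0.999, -0.046, -0.002], [-0.046, -0.999, 0.002], [-0.002, -0.002, -1.0]]
ft_force: [-0.1, 0.3, 0.1]
grip_width: 0.0623
```

Emit:
step_arm:
  steps:
    - {"xyz":[0,0,0.8],"turn":[0,0,0],"gripper":0.46}
    - {"xyz":[0,0,0.9],"turn":[0,0,0],"gripper":0.46}
    - {"xyz":[0,0,0.9],"turn":[0,0,0],"gripper":0.46}
    - {"xyz":[0,0,0.8],"turn":[0,0,0],"gripper":0.46}
    - {"xyz":[0,0,0.38],"turn":[0,0,0],"gripper":0.46}
    - {"xyz":[0,0,0],"turn":[0,0,0],"gripper":0.46}
    - {"xyz":[0,0,0],"turn":[0,0,0],"gripper":-0.3}
    - {"xyz":[0,0,0],"turn":[0,0,0],"gripper":-0.3}
    - {"xyz":[0,0,0],"turn":[0,0,0],"gripper":-0.3}
    - {"xyz":[0,0,0],"turn":[0,0,0],"gripper":-0.3}
    - {"xyz":[0,0,0],"turn":[0,0,0],"gripper":-0.3}
    - {"xyz":[0,0,0],"turn":[0,0,0],"gripper":-0.3}
  squeeze: 50

```text
time_s: 28.47
position: [0.4754, -0.2278, 0.0317]
tool_rot: [[0.999, -0.046, 0.002], [-0.046, -0.999, -0.001], [0.002, 0.001, -1.0]]
ft_force: [0.1, 5.3, 7.3]
grip_width: 0.0403
```

Emit:
step_arm:
  steps:
    - {"xyz":[0,0,-0.3],"turn":[0,0,0],"gripper":-0.3}
    - {"xyz":[0,0,-0.6],"turn":[0,0,0],"gripper":-0.3}
    - {"xyz":[0,0,-0.7],"turn":[0,0,0],"gripper":-0.3}
    - {"xyz":[0,0,-0.7],"turn":[0,0,0],"gripper":-0.3}
    - {"xyz":[0,0,-0.7],"turn":[0,0,0],"gripper":-0.3}
    - {"xyz":[0,0,-0.7],"turn":[0,0,0],"gripper":-0.3}
    - {"xyz":[0,0,-0.7],"turn":[0,0,0],"gripper":-0.3}
    - {"xyz":[0,0,-0.6],"turn":[0,0,0],"gripper":-0.3}
    - {"xyz":[0,0,-0.4],"turn":[0,0,0],"gripper":-0.3}
    - {"xyz":[0,0,-0.2],"turn":[0,0,0],"gripper":-0.3}
    - {"xyz":[0,0,0],"turn":[0,0,0],"gripper":-0.3}
    - {"xyz":[0,0,0],"turn":[0,0,0],"gripper":-0.3}
    - {"xyz":[0,0,0],"turn":[0,0,0],"gripper":-0.3}
    - {"xyz":[0,0,0],"turn":[0,0,0],"gripper":-0.3}
    - {"xyz":[0,0,0],"turn":[0,0,0],"gripper":-0.3}
    - {"xyz":[0,0,0],"turn":[0,0,0],"gripper":-0.3}

```text
time_s: 29.8
position: [0.4747, -0.228, 0.2537]
tool_rot: [[0.999, -0.046, -0.001], [-0.046, -0.999, 0.001], [-0.001, -0.001, -1.0]]
ft_force: [-0.1, 0.1, -3.3]
grip_width: 0.0399
```

Run:
```python
from h import *
heft(10);fit('w8.png');placed('scene');placed('side')
i,p,d=grab('side','s3.png');P=pts(i,d)
R=P[150:380,130:420];z=R[...,2];m=((z>.006)&(z<.12)&(R[...,0]>.15)&(R[...,0]<.65)).astype(np.uint8)
k,l,st,ce=cv2.connectedComponentsWithStats(m)
for j in range(1,k):
    if st[j,4]>30:q=R[l==j];print((ce[j]+[130,150]).round(),np.round(q.min(0),3),np.round(q.max(0),3))
```

```text
F [-0.109 -0.145 -3.528] [0.499 0.509 0.452] pos [ 0.4748 -0.228   0.2543] R [[0.999, -0.046, 0.0], [-0.046, -0.999, -0.0], [0.0, 0.0, -1.0]] w 0.03980817227986405 t 30.3 q [-38.5  19.3  77.6   0.   83.1 -35.9]
tcp [ 0.4748 -0.228   0.2543] U,V 0.4848 -0.2058 0.03980817227986405 30.3
tin top 4572 [ 0.4765 -0.221 ] 0.0265 z 0.242 tilt [ 0.    -0.003] U,V off 0.0014 0.0071Traceback (most recent call last):
  File "<stdin>", line 2, in <module>
  File "h.py", line 38, in fit
    print('insert U',np.percentile(U,[1,99]).round(4),'V',np.percentile(V,[1,99]).round(4))
                     ~~~~~~~~~~~~~^^^^^^^^^^
    return _quantile_unchecked(
        a, q, axis, out, overwrite_input, method, keepdims, weights)
    return _ureduce(a,
                    func=_quantile_ureduce_func,
    ...<5 lines>...
                    overwrite_input=overwrite_input,
                    method=method)
    r = func(a, **kwargs)
    result = _quantile(arr,
                       quantiles=q,
    ...<2 lines>...
                       out=out,
                       weights=wgt)
    slices_having_nans = np.isnan(arr[-1, ...])
                                  ~~~^^^^^^^^^
IndexError: index -1 is out of bounds for axis 0 with size 0
```

The heaviest tin is held level with its underside at about z = .222, weighing 3.5 N. I'll check the board, then hand in.

Run:
```python
from h import *
placed('scene');placed('side')
i,p,d=grab('side','s3.png');P=pts(i,d)
R=P[150:380,130:420];z=R[...,2];m=((z>.006)&(z<.12)&(R[...,0]>.15)&(R[...,0]<.65)).astype(np.uint8)
k,l,st,ce=cv2.connectedComponentsWithStats(m)
for j in range(1,k):
    if st[j,4]>30:q=R[l==j];print((ce[j]+[130,150]).round(),np.round(q.min(0),3),np.round(q.max(0),3))
b=P[(abs(P[...,2]-.045)<.005)&(P[...,0]>.4)&(P[...,0]<.46)&(P[...,1]>.15)&(P[...,1]<.32)];b=b[b[:,:2]@ex<.44];print('bar U',np.median(b[:,:2]@ex))
```

```text
scene placed 45 z 0.0356 r 0.0223 UV 0.5331 0.3192 tilt [-0.011 -0.019]
scene placed 57 z 0.0353 r 0.0215 UV 0.5326 0.1944 tilt [ 0.005 -0.007]
side placed 88 z 0.0362 r 0.0227 UV 0.5305 0.3165 tilt [0.037 0.02 ]
side placed 96 z 0.0365 r 0.024 UV 0.5297 0.1924 tilt [-0.009 -0.028]
[218. 166.] [0.428 0.1   0.006] [0.63  0.345 0.074]
[256. 154.] [0.611 0.103 0.07 ] [0.637 0.152 0.074]
[237. 201.] [0.481 0.001 0.006] [0.525 0.044 0.024]
[287. 203.] [ 0.575 -0.102  0.006] [ 0.624 -0.053  0.053]
[175. 224.] [ 0.287 -0.013  0.006] [0.359 0.045 0.027]
[223. 219.] [ 0.415 -0.05   0.006] [ 0.458 -0.005  0.024]
[266. 225.] [ 0.498 -0.13   0.006] [ 0.542 -0.087  0.025]
[314. 234.] [ 0.576 -0.227  0.006] [ 0.611 -0.19   0.045]
[200. 258.] [ 0.28  -0.253  0.006] [ 0.356 -0.027  0.018]
[344. 261.] [ 0.568 -0.355  0.006] [ 0.611 -0.312  0.071]
[368. 275.] [ 0.584 -0.415  0.006] [ 0.611 -0.387  0.095]
[404. 294.] [ 0.623 -0.487  0.006] [ 0.649 -0.458  0.095]
[342. 319.] [ 0.483 -0.462  0.006] [ 0.525 -0.421  0.015]
[256. 338.] [ 0.267 -0.422  0.006] [ 0.395 -0.364  0.015]
[260. 358.] [ 0.283 -0.451  0.006] [ 0.351 -0.406  0.015]
bar U 0.42386961466538825
```

View pics/s3.png

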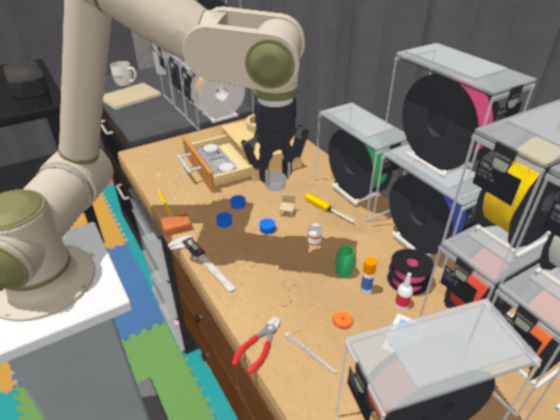

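The side view shows two tins in the open drawer, at about (212,150) and (226,168), and the third held in the air at (275,181). The bystanders and blue tins are where they started.

```bash
python3 -c "
from rig import env,order
print(order.close_job()); print(env.observe()['time_s'])"
```

```text
the job is handed in; nothing more can be done
None
the job is handed in; nothing more can be done
```

The job is done and handed in, at about 30.5 s of the 72 s allowed. I pulled the drawer to its stop and hefted all three tins at about 0.5, 3.4 and 1.7 N. The two lighter ones are in the left and right pockets, and the heaviest (3.4 N) is held up.

**Tins in the drawer:** both stand flat, tops at z ≈ 36 mm, in line with the pocket floor height. The first showed up to about 2° of apparent tilt in the coarse side view, but almost none close up from the wrist camera.

**Held tin:** it is gripped at 50 N, level, with its underside about 22 cm above the board. A second heft read 3.5 N.

**Everything else:** the drawer is still fully open. The bystanders in view and the blue look-alikes are within about 3 mm of where they started, which is the measurement noise.

**Disagreements and errors:**
- The wrist and side cameras differed by about 3 mm. I used values between them, and the grips and floor contacts agreed with that.
- One check script crashed on an empty selection; I re-ran the rest of it without a problem.

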